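Shift the shaker's gated gear lever into the slot marked with a ring

ROBOT

A 6-joint arm with a two-finger parallel gripper is mounted at the origin on the work surface. World frame = base frame: x ahead of the robot, y to its left, z up, the work surface at z = 0. Lengths are in m, angles in rad, forces in N, time in s.
With the tool pointing down it reaches from about 0.325 to 0.775 m from the base axis. Payload 5.5 kg.
Tool frame: the origin (TCP) lies at the very end of the fingers, on their centre line; the grasp point (between the pads) lies 19 mm behind it (manip.grip_point_offset is the distance from the TCP to the grasp point, in m); z points along the fingers, x is the direction in which the jaws open and shut, and the axes are right-handed (so a half turn about z gives the same grasp; the last joint's range is limited). The gripper opens to 85 mm and grips with 20 to 120 N. Pads are 22 mm wide; open, the fingers measure 114 mm over their backs; the gripper's body (76 mm by 85 mm) begins 54 mm behind the grasp point. The pads swing forward as they close: fully open they stand 13 mm farther back than shut.
Start: joints at [1.192, 0.091, 1.231, -0, 1.82, -0.057], TCP at [0.19, 0.569, 0.21] pointing down, gripper open.
Joint ranges: [-2.87, 2.87], [-0.86, 2.18], [0.17, 2.46], [-1.51, 4.65], [0.06, 2.69], [-2.65, 2.65]. Speed limits (rad/s): [2.57, 2.57, 3.01, 3.14, 3.14, 3.14].

INTERFACE

Orientations are given as a unit quaternion [w, x, y, z].
In Python, from rig import manip gives the robot as it stands.
- The arm moves only by the tool drive_tool, never from a script. Its argument "rows" is a list of rows, each a list of 7 numbers: the shift along the tool's x, y, z as a fraction of full scale, then the turn, a rotation vector about the tool's x, y, z as a fraction of full scale, then the opening, from 0 (shut) to 1 (fully open). In form: [[dx, dy, dz, ax, ay, az, gripper], ...]. A call has 1 to 8 rows; each row shifts and turns the pose as measured when the row begins, along the tool's axes as they then stand; what a row does not reach is not made up. Full scale, the value 1, is 5 cm for a shift and 10 degrees for a turn. A row lasts 1/8 s, in which the tool goes at most 62.5 mm and 10.7 degrees, less where a joint would pass 70% of its speed; a pose out of reach is approached as far as the arm can. A call with a number of a shift or a turn outside -1 to 1 is refused whole. A call with a gripper value outside its range is refused whole. The fingers move at their own pace and stop on an object; the grip force is fixed at half the most. Time passes only in rows, so rows that do not move let the fingers close. It gives the time, the measured TCP pose, the force and the opening at its end, in the units of the state.
- manip.state(): the state, without advancing time (a new reading comes with each control period).
- manip.read_camera(name): name is "scene" or "side" or "wrist"; returns a dict with "image" (384x512x3 uint8, red, green, blue), "fx", "fy", "cx", "cy" (pixels), "eye" and "attitude" of the camera in the world. Camera axes: x right, y down, z forward; pixel columns grow to the right and rows downward; lengths in m; the calibration is good to about 2 mm. A picture is of the moment at which its call begins. There is no depth.
- manip.hand_in(): hands the job in, once; it reports no verdict.
The state is a dict: "time_s": time; "joints": joint angles; "qvel": joint speeds; "joint_efforts": joint torques, N m; "eef_pos": TCP position; "orientation": TCP orientation; "wrist_force": force on the tool from outside, world axes, zero at the start; "torque": the same for the moment, N m; "opening": opening from 0.0 (shut) to 1.0 (fully open).
Only numpy, scipy, OpenCV 4.12 (cv2) and the standard library are available. Lean on these libraries where they do the work, as an engineer would, in place of code of your own. Each camera call takes 0.05 s, during which the arm holds its last target.

TASK

The bench shaker is loaded and idling, its gear lever somewhere in the middle slot of the gate. With the fingertips, push the lever through the gate and fully home into the corner slot beside the tile with the raised ring, without engaging any other corner slot on the way, and leave it there. Only push the lever, gently and without gripping it, and leave everything else on and around the shaker where it is.

Things in the scene. Friction and masses are not known exactly. Their poses are not given: they have to be found in the camera images.
- shaker: fixed white bench shaker, 370 mm deep (x), 280 mm wide (y), at a varying place and yaw. Origin on the bench under the gate's centre; x points from the front deck (robot's side) to the platform behind, y to its left, z up. Steel deck 90 mm above the bench, x -111 to 105, y -140 to 140 mm; behind it a clamped red tube rack, x 140 to 230 mm, top 132 mm above the bench
- gate (a point): centre of the lever gate, on the deck, 90 mm above the shaker's origin, same axes. The gate: a crossbar along y and three slots along x (left, middle, right), each running to both sides of the crossbar, so six ends: the middle slot idles, the four corner ends are the settings. Slots and crossbar are 15 mm wide, the lever's stem 10 mm; slot corners are rounded (5 mm). Gate sides are solid
- pivot (a point): point about which the lever tilts both ways, inside the housing, 10 mm above the shaker's origin, same axes. Moving the lever takes about 2 N at the knob; it has no springs and stays where it is left; its end stops are solid
- knob (a point): centre of the black ball knob, 34 mm across, on the lever's 10 mm steel stem, 155 mm from the pivot: 165 mm above the bench when upright, 153 mm when home in a corner slot. In the shaker's frame it is at x = 155 sin(lever_along), y = 155 cos(lever_along) sin(lever_across) mm. Its axes tilt with the lever
- lever_along (a joint): lean of the lever along the slots, rad: 0 in the crossbar, positive away (shaker's +x), negative towards the robot; end stops at +-0.24 (knob 37 mm from the crossbar). It can cross between slots only within about 0.03 of 0; the rounded corners help when it is a little off. Starts anywhere along the middle slot
- lever_across (a joint): lean of the lever along the crossbar, rad: 0 in the middle slot, positive to the left (shaker's +y); the left and right slots are centred on +0.303 and -0.303 (knob 46 mm to the side), with about 0.03 of play; end stops at +-0.31. Starts in the middle slot
- tile_ring: white tile 42 x 42 x 4 mm with a raised dark ring, 34 mm across, on the deck beside the corner slot it names; origin: centre of its underside. In the shaker's frame it is at x +-45, y +-95 mm: the signs of x and y are those of lever_along and lever_across in its slot. Like tiles with a square, a bar and a cross lie beside the other corner slots; the four change places
- vial: bystander: capped vial, 22 mm across, 42 mm high, standing on the front left corner of the shaker's deck, origin at the centre of its foot
- pipette: bystander: white hand pipette, 240 mm long, 28 mm thick, lying on the bench on the shaker's left (+y) side, origin under its middle
- tip_box: bystander: yellow box of pipette tips 120 x 82 x 48 mm (54 with the tips), on the bench on the shaker's right (-y) side, origin under its centre
- reservoir: bystander: open white trough 75 x 130 x 30 mm on the bench between robot and shaker, origin under its centre

How it is judged:
On the way:
1. the lever is pushed along the crossbar to the end where the ring's slot begins (((x of tile_ring in the frame of shaker above 0 m and y of tile_ring in the frame of shaker above 0 m and value of joint lever_across above 0.25 rad and value of joint lever_along between -0.1 and 0.1 rad) or (x of tile_ring in the frame of shaker above 0 m and y of tile_ring in the frame of shaker below 0 m and value of joint lever_across below -0.25 rad and value of joint lever_along between -0.1 and 0.1 rad) or (x of tile_ring in the frame of shaker below 0 m and y of tile_ring in the frame of shaker above 0 m and value of joint lever_across above 0.25 rad and value of joint lever_along between -0.1 and 0.1 rad) or (x of tile_ring in the frame of shaker below 0 m and y of tile_ring in the frame of shaker below 0 m and value of joint lever_across below -0.25 rad and value of joint lever_along between -0.1 and 0.1 rad))).
At the end, for the whole second after the job is handed in: The lever rests in the corner slot beside the ring tile: lever_across at least 0.25 rad to that side and lever_along within 0.035 rad (5 mm at the knob) of that slot's end stop, at rest (((x of tile_ring in the frame of shaker above 0 m and y of tile_ring in the frame of shaker above 0 m and value of joint lever_across above 0.25 rad and value of joint lever_along above 0.205 rad) or (x of tile_ring in the frame of shaker above 0 m and y of tile_ring in the frame of shaker below 0 m and value of joint lever_across below -0.25 rad and value of joint lever_along above 0.205 rad) or (x of tile_ring in the frame of shaker below 0 m and y of tile_ring in the frame of shaker above 0 m and value of joint lever_across above 0.25 rad and value of joint lever_along below -0.205 rad) or (x of tile_ring in the frame of shaker below 0 m and y of tile_ring in the frame of shaker below 0 m and value of joint lever_across below -0.25 rad and value of joint lever_along below -0.205 rad)) and velocity of joint lever_along between -0.05 and 0.05 rad/s); the robot touches nothing.
It fails at once if the lever is pushed well into a corner slot other than the ring's ((x of tile_ring in the frame of shaker above 0 m and y of tile_ring in the frame of shaker above 0 m and value of joint lever_across below -0.2 rad and value of joint lever_along above 0.14 rad) or (x of tile_ring in the frame of shaker above 0 m and y of tile_ring in the frame of shaker above 0 m and value of joint lever_across above 0.2 rad and value of joint lever_along below -0.14 rad) or (x of tile_ring in the frame of shaker above 0 m and y of tile_ring in the frame of shaker above 0 m and value of joint lever_across below -0.2 rad and value of joint lever_along below -0.14 rad) or (x of tile_ring in the frame of shaker above 0 m and y of tile_ring in the frame of shaker below 0 m and value of joint lever_across above 0.2 rad and value of joint lever_along above 0.14 rad) or (x of tile_ring in the frame of shaker above 0 m and y of tile_ring in the frame of shaker below 0 m and value of joint lever_across above 0.2 rad and value of joint lever_along below -0.14 rad) or (x of tile_ring in the frame of shaker above 0 m and y of tile_ring in the frame of shaker below 0 m and value of joint lever_across below -0.2 rad and value of joint lever_along below -0.14 rad) or (x of tile_ring in the frame of shaker below 0 m and y of tile_ring in the frame of shaker above 0 m and value of joint lever_across above 0.2 rad and value of joint lever_along above 0.14 rad) or (x of tile_ring in the frame of shaker below 0 m and y of tile_ring in the frame of shaker above 0 m and value of joint lever_across below -0.2 rad and value of joint lever_along above 0.14 rad) or (x of tile_ring in the frame of shaker below 0 m and y of tile_ring in the frame of shaker above 0 m and value of joint lever_across below -0.2 rad and value of joint lever_along below -0.14 rad) or (x of tile_ring in the frame of shaker below 0 m and y of tile_ring in the frame of shaker below 0 m and value of joint lever_across above 0.2 rad and value of joint lever_along above 0.14 rad) or (x of tile_ring in the frame of shaker below 0 m and y of tile_ring in the frame of shaker below 0 m and value of joint lever_across below -0.2 rad and value of joint lever_along above 0.14 rad) or (x of tile_ring in the frame of shaker below 0 m and y of tile_ring in the frame of shaker below 0 m and value of joint lever_across above 0.2 rad and value of joint lever_along below -0.14 rad)).
It fails at once if the lever is gripped or forced (more than 35 N on it) (contact force between the fingers and lever_along above 35 N).
It fails at once if a bystander is moved by more than 20 mm, lifted or knocked over (distance of any of vial, pipette, tip_box, reservoir from where it was at the start of the episode above 0.02 m or angle between any of vial, pipette, tip_box, reservoir's own z axis and vertical above 0.4 rad).
It also fails if it takes over 48 s, if anything falls off the work surface, if the arm or the gripper's body presses on something with over 40 N, if the wrist force passes 120 N, or if a joint passes its speed limit or range.

## Working session

There is one attempt and no reset: what is moved stays moved. The work goes in short steps, Python scripts to look and compute and a tool call to move; the robot and the scene stay as the last step left them, time stands still between calls to the robot, and variables do not carry over. Pictures are saved under pics/ and viewed, and the job is handed in when it is done.

Besides the shell and the picture viewer there is one more tool, called after ">>>" as name([rows], argument=value, ...), one row to a line, values as JSON. drive_tool: Moves the arm, as the interface text tells. Its arguments: {"type":"object","properties":{"rows":{"type":"array","items":{"type":"array","items":{"type":"number"}}}},"required":["rows"]}

```bash
mkdir -p pics; ls; python3 - <<'E'
from rig import manip
import cv2,json
import numpy as np
s=manip.state();print({k:np.round(v,4).tolist() for k,v in s.items()})
for n in ["scene","side","wrist"]:
    c=manip.read_camera(n);cv2.imwrite(f"pics/{n}0.png",c["image"][:,:,::-1])
    print(n,c["fx"],c["fy"],c["cx"],c["cy"],c["eye"],c["attitude"])
E
```

```text
pics
{'time_s': 0.0, 'joints': [1.1923, 0.0919, 1.2319, 0.0, 1.8198, -0.0567], 'qvel': [0.0002, 0.0014, 0.0009, -0.0014, 0.0, 0.0011], 'joint_efforts': [-0.0004, -45.8729, -41.8026, 0.0001, 0.0113, 0.0], 'eef_pos': [0.1896, 0.5689, 0.2087], 'orientation': [0.0005, 0.8113, 0.5847, -0.0009], 'wrist_force': [-0.0984, 0.5019, 0.5982], 'torque': [0.0581, 0.058, -0.0275], 'opening': 0.9977}
scene 401.09236476428794 401.09236476428794 252.35939148854231 198.95233812598227 [ 1.11713685 -0.22722201  0.97763074] [-0.26229693  0.79400998  0.52223158 -0.16739967]
side 447.18054366449417 447.18054366449417 255.16153796869418 186.344563388814 [0.34036236 0.66411814 0.73280087] [ 0.06961303 -0.1612188   0.89680568 -0.40608139]
wrist 335.6263633384324 335.6263633384324 258.18562672523797 188.24258226374937 [0.12476257 0.59083566 0.37292602] [0.11135704 0.80321574 0.57979279 0.07927425]
```

View pics/scene0.png

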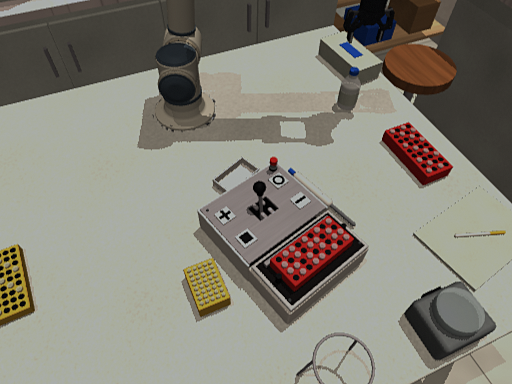

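View pics/side0.png

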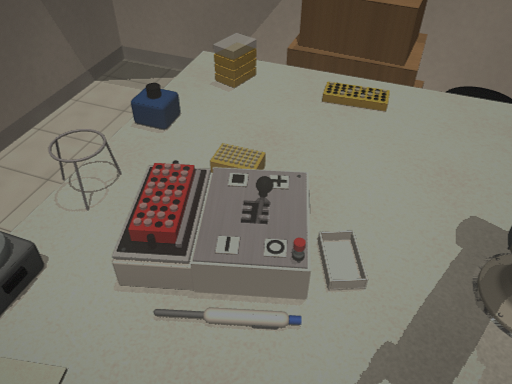

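View pics/wrist0.png

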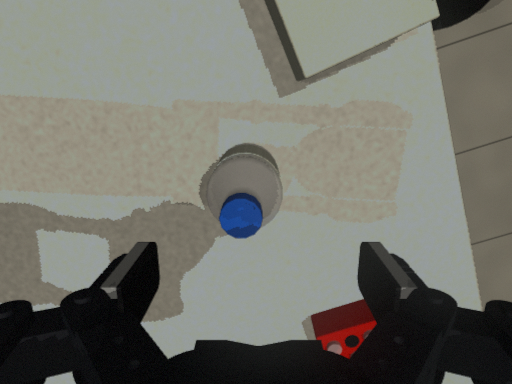

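The ring tile sits beside the vial, at the front left. I'll enlarge crops to get exact pixels.

```bash
python3 - <<'E'
import cv2
a=cv2.imread("pics/scene0.png")[140:330,180:380];cv2.imwrite("pics/scene0c.png",cv2.resize(a,None,fx=4,fy=3*4/3,interpolation=cv2.INTER_CUBIC)[:600])
a=cv2.imread("pics/side0.png")[155:305,110:310];cv2.imwrite("pics/side0c.png",cv2.resize(a,None,fx=4,fy=4,interpolation=cv2.INTER_CUBIC))
E
```

```text
(no output)
```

View pics/scene0c.png

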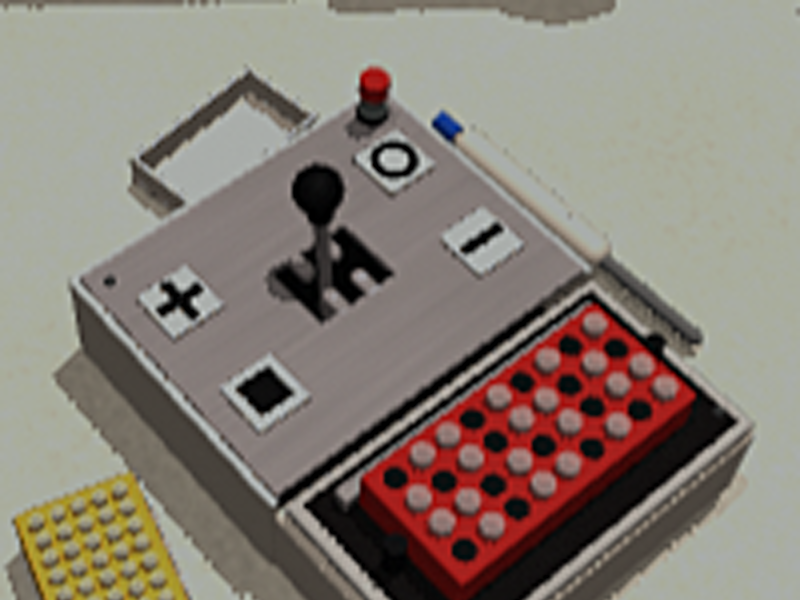

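View pics/side0c.png

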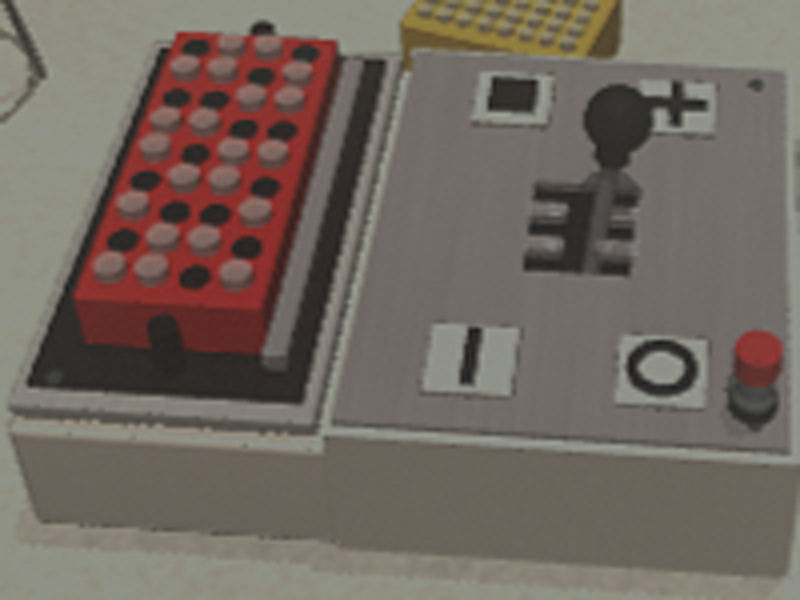

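```bash
cat > h.py <<'E'
from rig import manip
import numpy as np
from scipy.spatial.transform import Rotation as R
from scipy.optimize import least_squares
def rot(q): return R.from_quat([q[1],q[2],q[3],q[0]])
def proj(c,p):
    d=rot(c["attitude"]).inv().apply(np.atleast_2d(p)-c["eye"])
    return np.c_[c["cx"]+c["fx"]*d[:,0]/d[:,2],c["cy"]+c["fy"]*d[:,1]/d[:,2]]
def ray(c,uv):
    d=rot(c["attitude"]).apply([(uv[0]-c["cx"])/c["fx"],(uv[1]-c["cy"])/c["fy"],1]);return d/np.linalg.norm(d)
def plane(c,uv,z):
    d=ray(c,uv);return c["eye"]+d*(z-c["eye"][2])/d[2]
def tri(cs,uvs):
    A=0;b=0
    for c,uv in zip(cs,uvs):
        d=ray(c,uv);P=np.eye(3)-np.outer(d,d);A=A+P;b=b+P@c["eye"]
    return np.linalg.solve(A,b)
E
python3 - <<'E'
from h import *
a=manip.read_camera("scene");b=manip.read_camera("side")
S=np.array([[278.3,180.5],[300.8,200.3],[246.5,237.8],[225,215.3]])
D=np.array([[275.5,247.5],[227.8,244.8],[238,179.3],[279.3,181.5]])
L=np.array([[-.045,.095,.094],[.045,.095,.094],[.045,-.095,.094],[-.045,-.095,.094]])
for s,d in zip(S,D): print(tri([a,b],[s,d]).round(4), plane(a,s,.094).round(4),plane(b,d,.094).round(4))
def w(p): 
    return R.from_euler('z',p[2]).apply(L)+[p[0],p[1],p[3]]
for obs in ([(a,S)],[(b,D)],[(a,S),(b,D)]):
    f=lambda p:np.concatenate([(proj(c,w(p))-o).ravel() for c,o in obs])
    r=least_squares(f,[.5,0,0,0]);print(r.x,r.cost,np.round(r.fun,1))
k=tri([a,b],[(259.5,187.3),(264.3,184.8)]);print("knob",k,proj(a,k),proj(b,k))
p=r.x;print("local",R.from_euler('z',-p[2]).apply(k-[p[0],p[1],0]))
# vial cap
E
```

```text
[0.4932 0.1308 0.093 ] [0.4951 0.1309 0.094 ] [0.4922 0.1307 0.094 ]
[0.5798 0.1567 0.0934] [0.5818 0.1574 0.094 ] [0.5784 0.1558 0.094 ]
[ 0.6317 -0.0258  0.0945] [ 0.6324 -0.0251  0.094 ] [ 0.6312 -0.0273  0.094 ]
[ 0.5448 -0.0511  0.0938] [ 0.5464 -0.0505  0.094 ] [ 0.5438 -0.0523  0.094 ]
[ 0.56212837  0.05411934  0.27713261 -0.00279284] 0.17875869075504539 [ 0.3 -0.2 -0.4 -0.1 -0.1  0.2  0.2  0. ]
[0.56092742 0.05305054 0.27838738 0.00138846] 0.04924321777383183 [ 0.1  0.1 -0.1 -0.1  0.1  0.  -0.2 -0. ]
[ 5.62101809e-01  5.24598627e-02  2.79066747e-01 -1.67702153e-04] 1.5821098642472604 [-0.2 -0.6 -0.8 -0.5 -0.6 -0.1 -0.5 -0.3 -0.4  0.3 -0.5  0.1 -0.3  0.3
 -0.7  0.2]
knob [0.54570628 0.04763643 0.16512777] [[259.27590849 187.13979424]] [[263.96831766 184.95659422]]
local [-1.70898879e-02 -1.20541517e-04  1.65127772e-01]
```

Two-view fit: shaker at (0.562, 0.0525), yaw 0.279, tile heights about 0.094 as they should be. The knob is at local (-0.017, 0.000, 0.165), so lever_along is about -0.11. The ring is front left (-x, +y). Plan with shut fingers: push +x to the crossbar, +y to the left end, then -x home. First I shut the fingers and turn.

>>> drive_tool([
  [0,0,0,0,0,0.93,0],
  [0,0,0,0,0,0.93,0],
  [0,0,0,0,0,0.93,0],
  [0,0,0,0,0,0.93,0],
  [0,0,0,0,0,0.93,0],
  [0,0,0,0,0,0.93,0],
  [0,0,0,0,0,0,0],
  [0,0,0,0,0,0,0],
])

```text
time_s: 1.25
eef_pos: [0.1895, 0.5686, 0.2077]
orientation: [0.002, 0.992, 0.124, -0.001]
wrist_force: [0.2, -0.3, -0.2]
opening: -0.001
```

```bash
cat >> h.py <<'E'
O=np.array([.5621,.0525,0]);Y=.279
def loc(p): return R.from_euler('z',-Y).apply(np.asarray(p)-O)
def wor(p): return R.from_euler('z',Y).apply(p)+O
def need(target):
    s=manip.state();q=rot(s["orientation"])
    print("t",round(s["time_s"],2),"local",loc(s["eef_pos"]).round(4),"force local",R.from_euler('z',-Y).apply(s["wrist_force"]).round(2))
    print("shift fs",(q.inv().apply(wor(target)-s["eef_pos"])/.05).round(2))
    des=R.from_euler('z',Y)*R.from_euler('x',np.pi)
    print("turn fs",np.degrees((q.inv()*des).as_rotvec()/10).round(2))
E
python3 -c "
from h import *
need([-.085,0,.2087])"
```

```text
t 1.25 local [-0.2161  0.5987  0.2077] force local [ 0.12 -0.31 -0.23]
shift fs [2.990e+00 1.189e+01 1.000e-02]
turn fs [ 0.02  0.01 -0.18]
```

>>> drive_tool([
  [0.23,0.92,0,0,0,-0.18,0],
  [0.23,0.92,0,0,0,0,0],
  [0.23,0.92,0,0,0,0,0],
  [0.23,0.92,0,0,0,0,0],
  [0.23,0.92,0,0,0,0,0],
  [0.23,0.92,0,0,0,0,0],
  [0.23,0.92,0,0,0,0,0],
  [0.23,0.92,0,0,0,0,0],
])

```text
time_s: 2.25
eef_pos: [0.3857, 0.2343, 0.2078]
orientation: [0.002, 0.988, 0.154, -0.0]
wrist_force: [-0.2, 0.4, 0.2]
opening: -0.001
```

```bash
python3 -c "
from h import *
need([-.085,0,.2])"
```

```text
t 2.25 local [-0.1195  0.2234  0.2078] force local [-0.08  0.43  0.22]
shift fs [0.55 4.49 0.17]
turn fs [0.02 0.01 0.17]
```

>>> drive_tool([
  [0.1,0.8,0,0,0,0.17,0],
  [0.1,0.8,0,0,0,0,0],
  [0.1,0.8,0,0,0,0,0],
  [0.1,0.8,0,0,0,0,0],
  [0.1,0.6,0,0,0,0,0],
  [0,0.3,0,0,0,0,0],
  [0,0,0,0,0,0,0],
])

```text
time_s: 3.12
eef_pos: [0.4709, 0.036, 0.2091]
orientation: [0.002, 0.989, 0.145, 0.001]
wrist_force: [-0.1, 0.4, 0.1]
opening: -0.002
```

```bash
python3 -c "
from h import *
need([-.085,0,.145])
import cv2
for n in ['scene','side','wrist']:
    c=manip.read_camera(n);cv2.imwrite(f'pics/{n}1.png',c['image'][:,:,::-1])
"
```

```text
t 3.12 local [-0.0922  0.0092  0.2091] force local [-0.    0.45  0.08]
shift fs [0.14 0.18 1.28]
turn fs [ 0.02 -0.01  0.07]
```

View pics/wrist1.png

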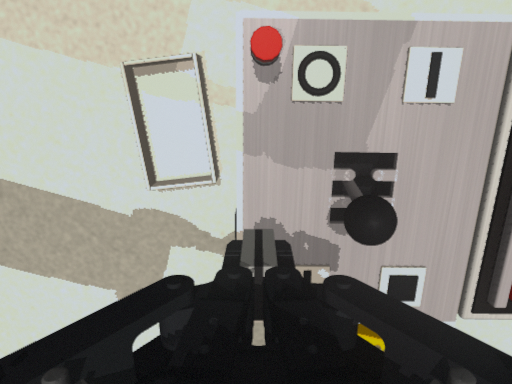

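View pics/side1.png

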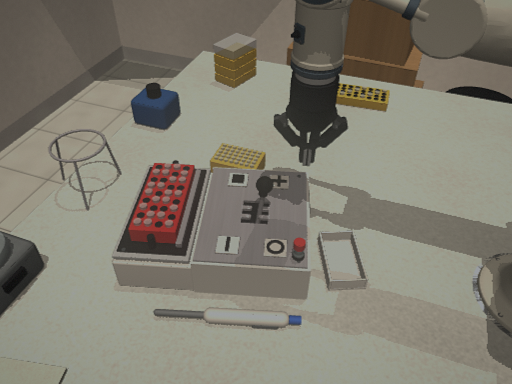

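The wrist view shows the ring tile at (319,73) beside the vial at (266,42), and the knob at (371,219). The fingers point down on the front side, clear of everything. I'll check the shaker pose against this third view.

```bash
python3 -c "
from h import *
c=manip.read_camera('wrist')
print(proj(c,wor([[-.045,.095,.094],[.045,.095,.094],[.045,-.095,.094],[-.017,0,.165],[-.111,.14,.09],[0,.046,.09]])).round(1))
print(loc(plane(c,(319,74),.094)),loc(plane(c,(433,76),.094)),loc(plane(c,(403,287),.094)),loc(plane(c,(371,219),.165)))
need([-.085,0,.145])
"
```

```text
[[319.   73.2]
 [432.9  74.9]
 [401.3 287. ]
 [370.8 219.3]
 [235.3   9.8]
 [367.9 135.8]]
[-0.04496709  0.09439751  0.094     ] [0.045196   0.09421491 0.094     ] [ 0.04665298 -0.09501425  0.094     ] [-0.01690395  0.00019527  0.165     ]
t 3.33 local [-0.092   0.0106  0.2093] force local [-0.71 -0.37  0.33]
shift fs [0.14 0.21 1.29]
turn fs [ 0.02 -0.01  0.08]
```

>>> drive_tool([
  [0.14,0.18,0.4,0,0,0.07,0],
  [0,0,0.4,0,0,0,0],
  [0,0,0.4,0,0,0,0],
  [0,0,0.15,0,0,0,0],
  [0,0,0,0,0,0,0],
])

```text
time_s: 3.95
eef_pos: [0.4792, 0.0339, 0.1391]
orientation: [0.001, 0.99, 0.143, 0.001]
wrist_force: [1.4, -0.1, -0.4]
opening: -0.001
```

```bash
python3 -c "
from h import *
need([-.085,0,.142])"
```

```text
t 3.95 local [-0.0848  0.005   0.1391] force local [ 1.32 -0.51 -0.43]
shift fs [-0.    0.1  -0.06]
turn fs [ 0.02 -0.01  0.04]
```

The third view agrees to within about 1 mm. Next I centre in y and advance until contact.

>>> drive_tool([
  [0.1,0.15,0,0,0,0.05,0],
  [0.12,0,0,0,0,0,0],
  [0.12,0,0,0,0,0,0],
  [0.1,0,0,0,0,0,0],
  [0.08,0,0,0,0,0,0],
  [0,0,0,0,0,0,0],
])

```text
time_s: 4.7
eef_pos: [0.5096, 0.0338, 0.1416]
orientation: [0.001, 0.99, 0.138, 0.003]
wrist_force: [0.9, 0.3, 0.7]
opening: -0.003
```

```bash
python3 -c "
from h import *
need([-.05,0,.140])"
```

```text
t 4.7 local [-0.0556 -0.0035  0.1416] force local [0.96 0.05 0.68]
shift fs [ 0.11 -0.07  0.03]
turn fs [ 0.02 -0.04 -0.01]
```

>>> drive_tool([
  [0.06,-0.06,0,0,0,0,0],
  [0.06,0,0.02,0,0,0,0],
  [0.06,0,0,0,0,0,0],
  [0,0,0,0,0,0,0],
])

```text
time_s: 5.2
eef_pos: [0.5178, 0.0397, 0.1405]
orientation: [0.001, 0.99, 0.138, 0.003]
wrist_force: [-0.2, 0.0, -0.6]
opening: -0.002
```

```bash
python3 -c "
from h import *
need([-.035,0,.140])
import cv2
for n in ['scene','side','wrist']:
    c=manip.read_camera(n);cv2.imwrite(f'pics/{n}2.png',c['image'][:,:,::-1])
a=cv2.imread('pics/side2.png')[130:280,190:340];cv2.imwrite('pics/side2c.png',cv2.resize(a,None,fx=4,fy=4,interpolation=cv2.INTER_CUBIC))
"
```

```text
t 5.2 local [-4.610e-02 -1.000e-04  1.405e-01] force local [-0.15  0.05 -0.64]
shift fs [ 0.22 -0.    0.01]
turn fs [ 0.02 -0.04 -0.01]
```

View pics/side2c.png

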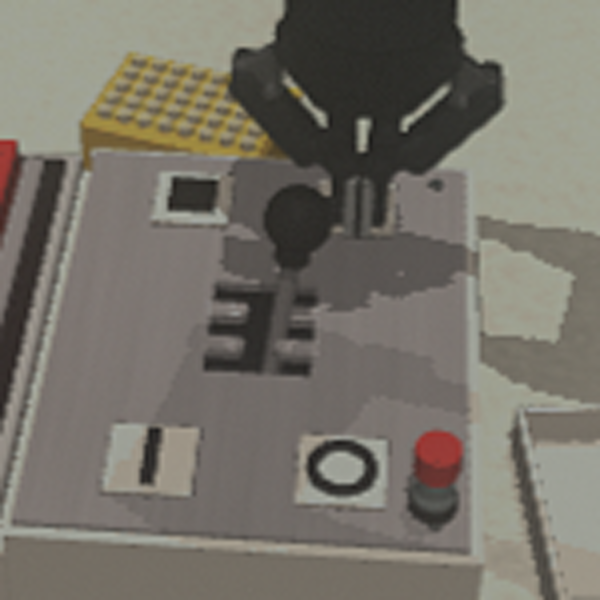

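View pics/wrist2.png

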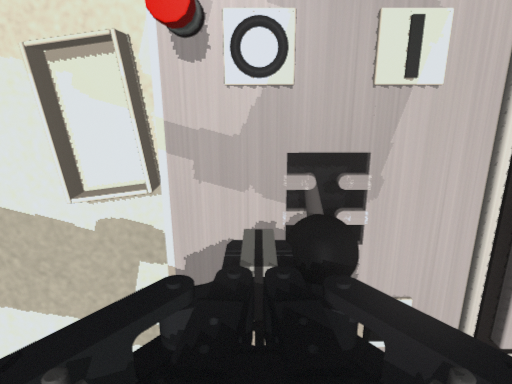

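Knob at side pixel (264.5,185), unmoved, with the finger nearly touching it. I'll raise a little so the linkage clears the knob, then push on.

>>> drive_tool([
  [0.0,0,-0.12,0,0,0,0],
  [0.07,0,0,0,0,0,0],
  [0.07,0,0,0,0,0,0],
  [0.07,0,0,0,0,0,0],
  [0,0,0,0,0,0,0],
])

```text
time_s: 5.98
eef_pos: [0.528, 0.0424, 0.1479]
orientation: [0.002, 0.99, 0.138, 0.003]
wrist_force: [-2.9, -0.7, 2.6]
opening: 0.001
```

```bash
cat >> h.py <<'E'
import cv2
def shots(tag):
    for n in ['scene','side','wrist']:
        c=manip.read_camera(n);cv2.imwrite(f'pics/{n}{tag}.png',c['image'][:,:,::-1])
    f=lambda n,y,x:cv2.resize(cv2.imread(f'pics/{n}{tag}.png')[y:y+120,x:x+100],None,fx=4,fy=4,interpolation=cv2.INTER_CUBIC)
    cv2.imwrite(f'pics/both{tag}.png',np.hstack([f('side',150,220),f('scene',140,220)]))
E
python3 -c "
from h import *
need([-.031,0,.146]);shots(3)"
```

```text
t 5.97 local [-0.0356 -0.0003  0.1479] force local [-3.03  0.1   2.64]
shift fs [ 0.09 -0.01  0.04]
turn fs [ 0.02 -0.03 -0.01]
```

View pics/both3.png

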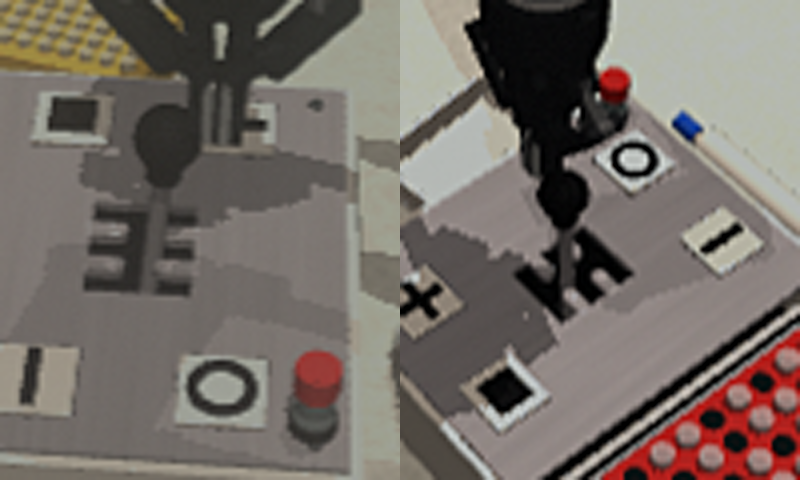

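```bash
python3 -c "
from h import *
a=manip.read_camera('scene');b=manip.read_camera('side')
print(loc(tri([a,b],[(260.5,189),(261.3,184.3)])))
for x in (-.017,-.01,-.007,-.004,0,.004): print(x,proj(a,wor([x,0,.165])),proj(b,wor([x,0,.165])))
need([-.031,0,.146])"
```

```text
[-0.01131098 -0.00156371  0.16484338]
-0.017 [[259.34756975 187.1628882 ]] [[263.91078963 185.05839874]]
-0.01 [[261.10691473 188.83664968]] [[260.28987083 184.8653167 ]]
-0.007 [[261.86424526 189.55713979]] [[258.73897441 184.78261663]]
-0.004 [[262.62358255 190.27953905]] [[257.18863311 184.69994615]]
0 [[263.63916774 191.245721  ]] [[255.12237439 184.58976488]]
0.004 [[264.65835378 192.21532863]] [[253.05710132 184.47963616]]
t 6.22 local [-0.0357 -0.0003  0.1478] force local [-1.8   0.85  2.19]
shift fs [ 0.09 -0.01  0.04]
turn fs [ 0.02 -0.03 -0.01]
```

Knob now at local x of about -0.011, with the TCP 24.5 mm behind it. So the target is TCP x ≈ -0.0245.

>>> drive_tool([
  [0.07,0,0.02,0,0,0,0],
  [0.07,0,0,0,0,0,0],
  [0.06,0,0,0,0,0,0],
  [0,0,0,0,0,0,0],
])

```text
time_s: 6.72
eef_pos: [0.5385, 0.0452, 0.1489]
orientation: [0.002, 0.99, 0.138, 0.005]
wrist_force: [-2.1, -1.2, 2.2]
opening: 0.003
```

```bash
python3 -c "
from h import *
need([-.0245,0,.146]);shots(4)"
```

```text
t 6.72 local [-0.0246 -0.0005  0.1489] force local [-2.37 -0.54  2.24]
shift fs [ 0.   -0.01  0.06]
turn fs [ 0.03 -0.05 -0.02]
```

View pics/both4.png

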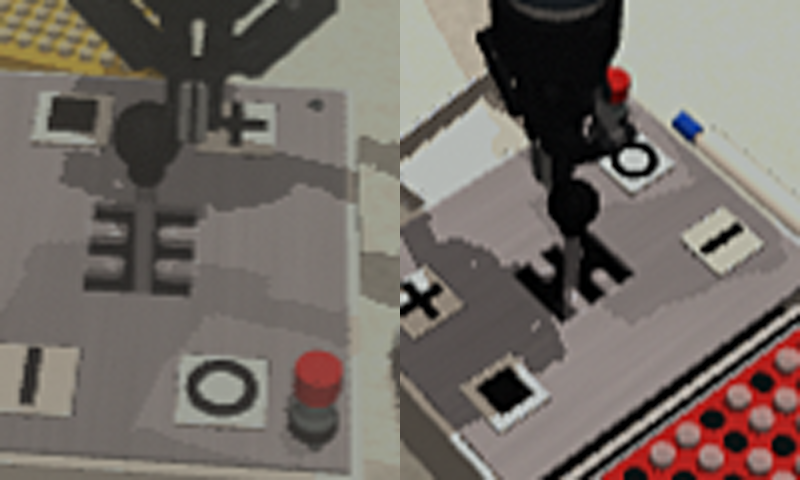

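Knob at about x = -0.002, already within the crossbar window. I'll nudge 1.5 mm more, back off, and go round to the right side.

>>> drive_tool([
  [0.03,0,0,0,0,0,0],
  [0,0,0,0,0,0,0],
  [-0.2,0,0,0,0.05,0,0],
  [-0.4,0,0,0,0,0,0],
  [-0.2,0.4,0,0,0,0,0],
  [0,0.5,0.05,0,0,0,0],
  [0,0.4,0,0,0,0,0],
  [0,0,0,0,0,0,0],
])

```text
time_s: 7.88
eef_pos: [0.5149, -0.0297, 0.1416]
orientation: [0.001, 0.99, 0.138, 0.008]
wrist_force: [-0.3, 0.2, 0.4]
opening: 0.003
```

```bash
python3 -c "
from h import *
need([0,-.06,.146]);shots(5)"
```

```text
t 7.88 local [-0.068  -0.0661  0.1416] force local [-0.27  0.29  0.37]
shift fs [ 1.36 -0.12 -0.07]
turn fs [ 0.02 -0.09 -0.01]
```

View pics/both5.png

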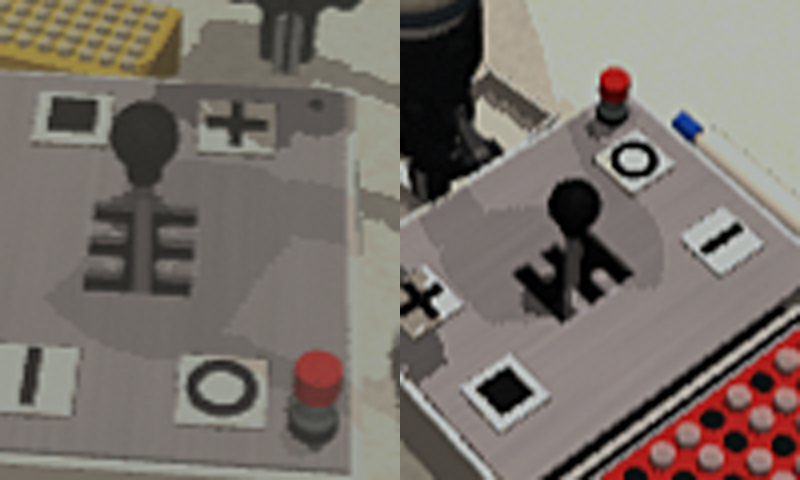

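Knob at side (256,184.3), scene (263.5,191.8), so x is about -0.001: in the crossbar. Now I move beside it on the right.

>>> drive_tool([
  [0.45,0,-0.03,0,-0.08,0,0],
  [0.45,0,-0.03,0,0,0,0],
  [0.35,0,0,0,0,0,0],
  [0.1,-0.1,0,0,0,0,0],
  [0,0,0,0,0,0,0],
])

```text
time_s: 8.65
eef_pos: [0.5788, 0.0002, 0.1456]
orientation: [0.001, 0.99, 0.141, 0.001]
wrist_force: [-0.5, 0.1, 0.2]
opening: 0.001
```

```bash
python3 -c "
from h import *
need([-.001,-.03,.146])"
```

```text
t 8.65 local [ 0.0017 -0.0549  0.1456] force local [-0.43  0.18  0.18]
shift fs [-0.05 -0.5  -0.01]
turn fs [ 0.01 -0.01  0.03]
```

>>> drive_tool([
  [-0.05,-0.15,0,0,0,0.03,0],
  [0,-0.15,0,0,0,0,0],
  [0,-0.1,0,0,0,0,0],
  [0,-0.1,0,0,0,0,0],
  [0,-0.1,0,0,0,0,0],
  [0,-0.1,0,0,0,0,0],
])

```text
time_s: 9.4
eef_pos: [0.5649, 0.0344, 0.1466]
orientation: [0.002, 0.99, 0.138, 0.002]
wrist_force: [1.2, -1.4, 1.6]
opening: 0.001
```

```bash
python3 -c "
from h import *
need([-.001,-.01,.146]);shots(6)"
```

```text
t 9.4 local [-0.0022 -0.0181  0.1466] force local [ 0.81 -1.68  1.65]
shift fs [ 0.02 -0.16  0.01]
turn fs [ 0.02 -0.02 -0.01]
```

View pics/both6.png

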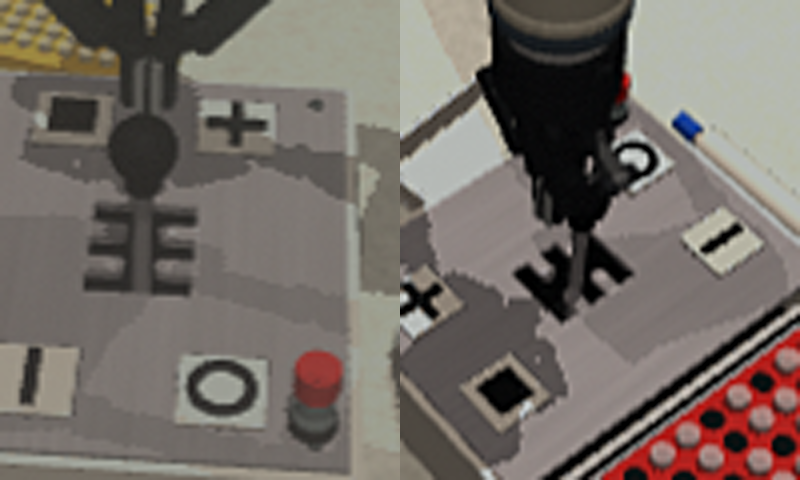

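The knob is moving cleanly along the crossbar, with the stem still centred in the side view. Continuing.

>>> drive_tool([
  [0.02,-0.12,0,0,0,0,0],
  [0,-0.1,0,0,0,0,0],
  [0,-0.1,0,0,0,0,0],
  [0,-0.1,0.01,0,0,0,0],
])

```text
time_s: 10.05
eef_pos: [0.5596, 0.0557, 0.1458]
orientation: [0.002, 0.99, 0.138, 0.001]
wrist_force: [-0.1, -1.6, 1.4]
opening: -0.001
```

```bash
python3 -c "
from h import *
need([-.001,.018,.146]);shots(7)"
```

```text
t 10.05 local [-0.0016  0.0038  0.1458] force local [-0.55 -1.47  1.45]
shift fs [ 0.01 -0.28 -0.  ]
turn fs [ 0.02 -0.01 -0.01]
```

View pics/both7.png

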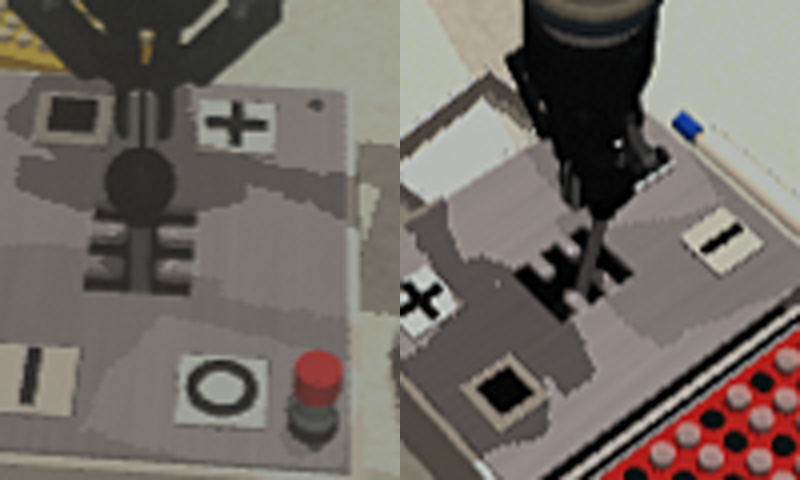

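>>> drive_tool([
  [0,-0.1,0,0,0,0,0],
  [0,-0.08,0,0,0,0,0],
  [0,-0.06,0,0,0,0,0],
])

```text
time_s: 10.58
eef_pos: [0.5562, 0.0677, 0.1452]
orientation: [0.002, 0.99, 0.138, 0.001]
wrist_force: [0.1, -1.8, 0.4]
opening: -0.004
```

```bash
python3 -c "
from h import *
need([-.001,.018,.146]);shots(8)
b=manip.read_camera('side')
for a in (.1,.2,.25,.28,.3): print(a,proj(b,wor([0,.155*np.sin(a),.01+.155*np.cos(a)])))"
```

```text
t 10.57 local [-0.0015  0.0162  0.1452] force local [-0.41 -1.79  0.39]
shift fs [ 0.01 -0.04 -0.02]
turn fs [ 0.02 -0.01 -0.01]
0.1 [[254.51930075 190.21646402]]
0.2 [[253.90313648 196.53845392]]
0.25 [[253.59274873 199.94010999]]
0.28 [[253.40641209 202.05264707]]
0.3 [[253.28229573 203.48941238]]
```

View pics/both8.png

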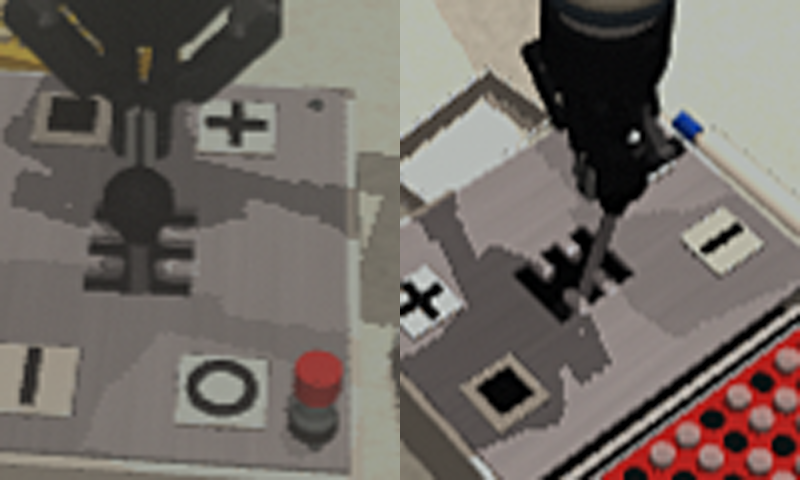

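Knob at side (254.5,200.8), so across is about 0.26. A bit more, gently, to the stop.

>>> drive_tool([
  [0,-0.06,0,0,0,0,0],
  [0,-0.05,0,0,0,0,0],
])

```text
time_s: 11.02
eef_pos: [0.5548, 0.0729, 0.1454]
orientation: [0.002, 0.99, 0.138, 0.001]
wrist_force: [0.4, -1.0, -0.3]
opening: 0.001
```

```bash
python3 -c "
from h import *
need([-.001,.018,.146]);shots(9)"
```

```text
t 11.03 local [-0.0014  0.0216  0.1454] force local [ 0.11 -1.06 -0.27]
shift fs [ 0.01  0.07 -0.01]
turn fs [ 0.02 -0.01 -0.01]
```

View pics/both9.png

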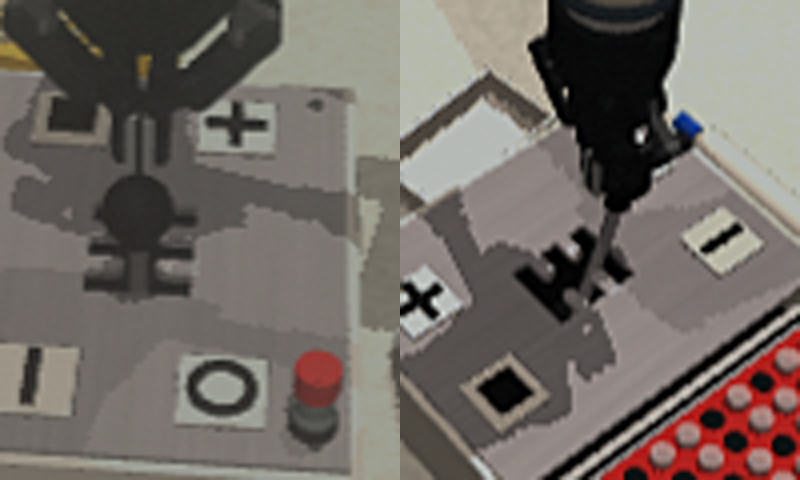

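>>> drive_tool([
  [0,-0.04,0,0,0,0,0],
  [0,-0.03,0,0,0,0,0],
])

```text
time_s: 11.42
eef_pos: [0.5539, 0.0764, 0.1454]
orientation: [0.002, 0.99, 0.138, 0.001]
wrist_force: [0.6, -1.9, 1.0]
opening: 0.002
```

```bash
python3 -c "
from h import *
need([-.001,.018,.146])"
```

```text
t 11.43 local [-0.0013  0.0252  0.1454] force local [ 0.01 -2.    0.97]
shift fs [ 0.01  0.14 -0.01]
turn fs [ 0.02 -0.01 -0.01]
```

Lever_across is near its stop at about 0.31. Back off, go round to the far (+x) side.

>>> drive_tool([
  [0,0.3,0,0,0,0,0],
  [0,0.6,0,0,0,0,0],
  [0.4,0.3,0,0,0,0,0],
  [0.6,0,0,0,0,0,0],
  [0.6,0,0,0,0,0,0],
  [0.2,0,0,0,0,0,0],
  [0,0,0,0,0,0,0],
])

```text
time_s: 12.3
eef_pos: [0.6598, 0.0378, 0.1451]
orientation: [0.001, 0.991, 0.137, 0.001]
wrist_force: [-0.5, 0.6, -0.2]
opening: 0.002
```

```bash
python3 -c "
from h import *
need([.075,.046,.140]);shots(10)"
```

```text
t 12.3 local [ 0.0899 -0.0411  0.1451] force local [-0.35  0.72 -0.21]
shift fs [-0.3  -1.74  0.1 ]
turn fs [ 0.01 -0.01 -0.02]
```

View pics/both10.png

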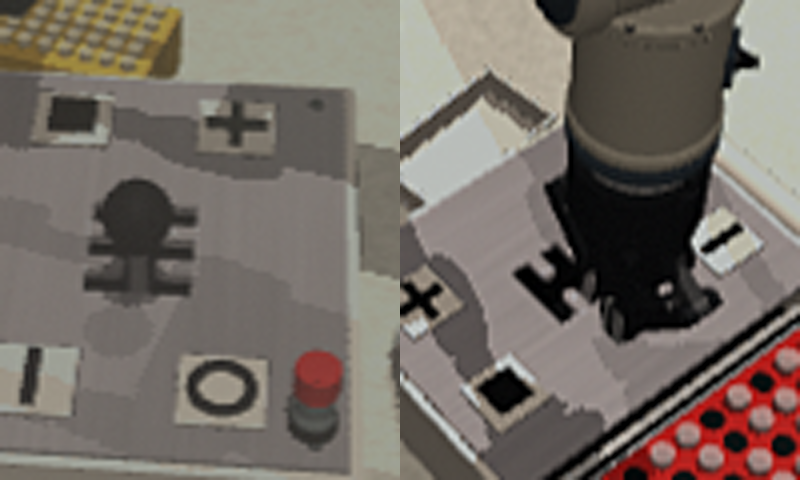

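Knob at side (254.2,203.5), so across is about 0.30 and along about 0. Move behind it on the +x side.

>>> drive_tool([
  [0,-0.5,0.03,0,0,0,0],
  [0,-0.55,0.03,0,0,0,0],
  [0,-0.4,0.03,0,0,0,0],
  [-0.2,-0.15,0,0,0,0,0],
  [0,0,0,0,0,0,0],
])

```text
time_s: 13.08
eef_pos: [0.6238, 0.1168, 0.1424]
orientation: [0.001, 0.99, 0.138, 0.002]
wrist_force: [0.2, 0.0, 0.3]
opening: -0.001
```

```bash
python3 -c "
from h import *
need([.03,.046,.140])"
```

```text
t 13.07 local [0.077  0.0448 0.1424] force local [ 0.25 -0.02  0.27]
shift fs [-0.94 -0.02  0.05]
turn fs [ 0.01 -0.02 -0.01]
```

>>> drive_tool([
  [-0.25,-0.02,0.03,0,0,0,0],
  [-0.25,0,0,0,0,0,0],
  [-0.2,0,0,0,0,0,0],
  [-0.12,0,0,0,0,0,0],
  [-0.12,0,0,0,0,0,0],
  [-0.12,0,0,0,0,0,0],
  [-0.12,0,0,0,0,0,0],
])

```text
time_s: 13.95
eef_pos: [0.5651, 0.0988, 0.1415]
orientation: [0.001, 0.991, 0.137, 0.003]
wrist_force: [0.9, 0.6, 1.0]
opening: -0.001
```

```bash
python3 -c "
from h import *
need([-.0125,.046,.140]);shots(11)"
```

```text
t 13.95 local [0.0156 0.0437 0.1415] force local [1.07 0.33 1.03]
shift fs [-0.56 -0.04  0.03]
turn fs [ 0.02 -0.03 -0.03]
```

View pics/both11.png

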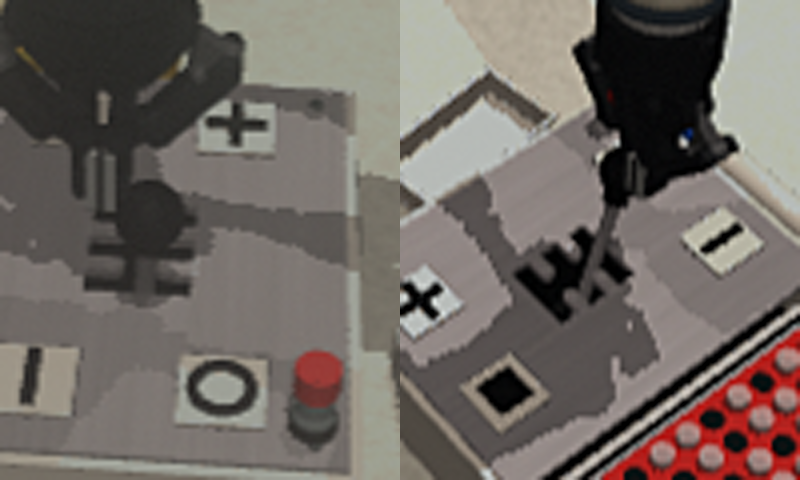

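The knob is now moving towards the robot in the left slot, side (257.5,204). Continue pushing.

>>> drive_tool([
  [-0.12,-0.03,0.02,0,0,0,0],
  [-0.12,0,0,0,0,0,0],
  [-0.12,0,0,0,0,0,0],
  [-0.1,0,0,0,0,0,0],
])

```text
time_s: 14.6
eef_pos: [0.542, 0.0932, 0.1408]
orientation: [0.002, 0.991, 0.137, 0.004]
wrist_force: [1.7, -1.6, 0.2]
opening: -0.001
```

```bash
python3 -c "
from h import *
need([-.0125,.046,.140]);shots(12)"
```

```text
t 14.6 local [-0.0081  0.0447  0.1408] force local [ 1.2  -2.    0.16]
shift fs [-0.09 -0.03  0.02]
turn fs [ 0.03 -0.04 -0.03]
```

View pics/both12.png

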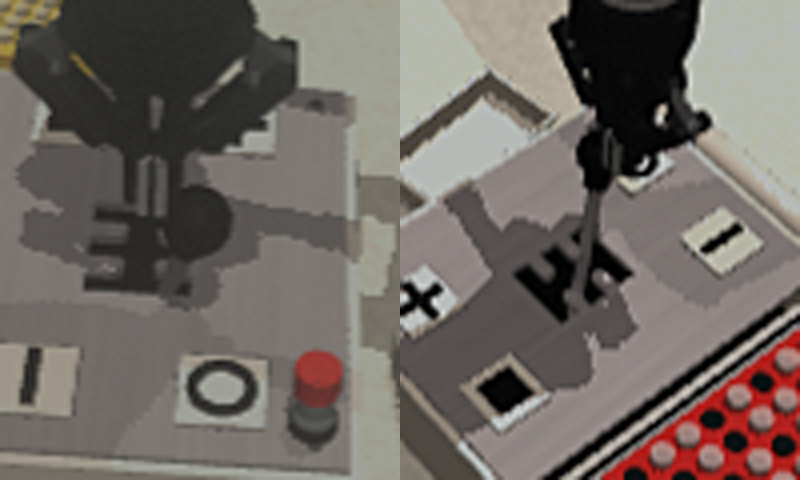

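>>> drive_tool([
  [-0.05,0,0,0,0,0,0],
  [-0.04,0,0,0,0,0,0],
])

```text
time_s: 15.0
eef_pos: [0.5376, 0.0922, 0.1406]
orientation: [0.002, 0.991, 0.137, 0.004]
wrist_force: [1.8, -1.0, 0.2]
opening: 0.001
```

```bash
python3 -c "
from h import *
need([-.0125,.046,.140])"
```

```text
t 15.0 local [-0.0126  0.0449  0.1406] force local [ 1.48 -1.49  0.16]
shift fs [ 0.   -0.02  0.01]
turn fs [ 0.03 -0.04 -0.03]
```

>>> drive_tool([
  [-0.03,0,0,0,0,0,0],
  [-0.02,0,0,0,0,0,0],
])

```text
time_s: 15.25
eef_pos: [0.535, 0.0915, 0.1404]
orientation: [0.002, 0.991, 0.137, 0.004]
wrist_force: [1.9, -1.4, -0.3]
opening: -0.002
```

```bash
python3 -c "
from h import *
need([-.0125,.046,.140]);shots(13)
b=manip.read_camera('side')
for a in (.2,.22,.24): print(a,proj(b,wor([-.155*np.sin(a),.155*np.cos(a)*np.sin(.303),.01+.155*np.cos(a)*np.cos(.303)])))"
```

```text
t 15.25 local [-0.0153  0.0449  0.1404] force local [ 1.49 -1.86 -0.26]
shift fs [ 0.06 -0.02  0.01]
turn fs [ 0.02 -0.04 -0.03]
0.2 [[269.74746354 205.42679965]]
0.22 [[271.36545981 205.68444986]]
0.24 [[272.97411064 205.95708678]]
```

View pics/both13.png

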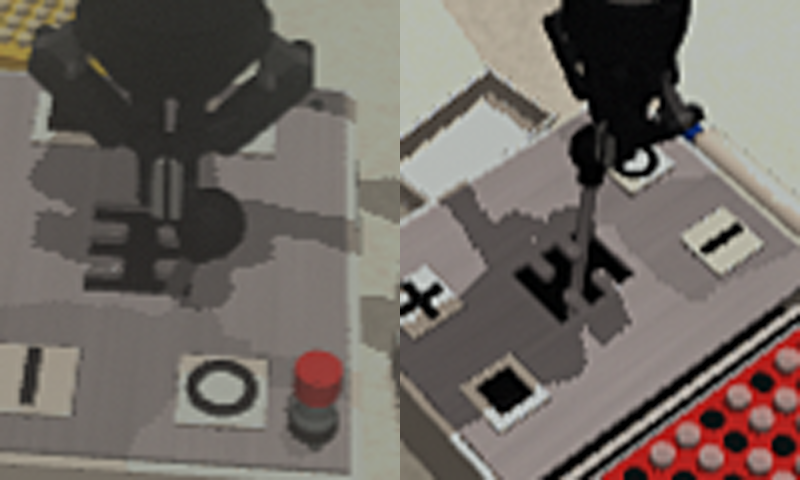

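>>> drive_tool([
  [-0.03,0,0,0,0,0,0],
  [0,0,0,0,0,0,0],
])

```text
time_s: 15.7
eef_pos: [0.5336, 0.0911, 0.1404]
orientation: [0.002, 0.991, 0.137, 0.003]
wrist_force: [2.4, 0.3, 0.2]
opening: -0.0
```

```bash
python3 -c "
from h import *
need([-.0125,.046,.140])"
```

```text
t 15.7 local [-0.0168  0.045   0.1404] force local [ 2.38 -0.42  0.18]
shift fs [ 0.09 -0.02  0.01]
turn fs [ 0.02 -0.04 -0.03]
```

>>> drive_tool([
  [-0.03,0,0,0,0,0,0],
  [0,0,0,0,0,0,0],
])

```text
time_s: 15.95
eef_pos: [0.5322, 0.0908, 0.1405]
orientation: [0.002, 0.991, 0.137, 0.004]
wrist_force: [1.5, 0.2, -1.0]
opening: 0.0
```

```bash
python3 -c "
from h import *
need([-.0125,.046,.140])"
```

```text
t 15.95 local [-0.0182  0.0451  0.1405] force local [ 1.5  -0.27 -0.99]
shift fs [ 0.11 -0.02  0.01]
turn fs [ 0.02 -0.04 -0.03]
```

>>> drive_tool([
  [-0.03,0,0,0,0,0,0],
  [0,0,0,0,0,0,0],
])

```text
time_s: 16.2
eef_pos: [0.5311, 0.0906, 0.1407]
orientation: [0.001, 0.991, 0.137, 0.004]
wrist_force: [2.5, 0.3, -0.7]
opening: -0.002
```

```bash
python3 -c "
from h import *
need([-.0125,.046,.140]);shots(14)"
```

```text
t 16.2 local [-0.0193  0.0452  0.1407] force local [ 2.45 -0.43 -0.67]
shift fs [ 0.14 -0.02  0.01]
turn fs [ 0.02 -0.05 -0.03]
```

View pics/both14.png

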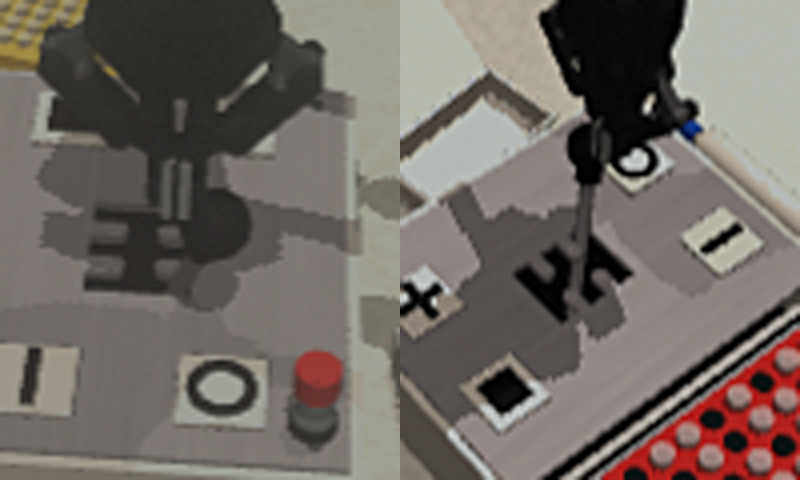

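>>> drive_tool([
  [-0.03,0,0,0,0,0,0],
  [0,0,0,0,0,0,0],
])

```text
time_s: 16.6
eef_pos: [0.5299, 0.0903, 0.1408]
orientation: [0.001, 0.991, 0.137, 0.005]
wrist_force: [4.1, 1.2, 0.2]
opening: 0.002
```

```bash
python3 -c "
from h import *
need([-.0125,.046,.140])"
```

```text
t 16.6 local [-0.0205  0.0452  0.1408] force local [ 4.27 -0.01  0.25]
shift fs [ 0.16 -0.02  0.02]
turn fs [ 0.02 -0.05 -0.03]
```

Force is rising above the 2 N drag, so the lever is at the stop. Retreat in +x, then up.

>>> drive_tool([
  [0.2,0,0,0,0,0,0],
  [0.6,0,0,0,0,0,0],
  [0.6,0,0,0,0,0,0],
  [0.3,0,-0.6,0,0,0,0],
  [0,0,-0.8,0,0,0,0],
  [0,0.6,-0.8,0,0,0,0],
  [0,0.8,0,0,0,0,0],
  [0,0,0,0,0,0,0],
])

```text
time_s: 17.6
eef_pos: [0.6313, 0.0461, 0.2488]
orientation: [0.002, 0.99, 0.138, -0.005]
wrist_force: [0.4, 0.0, -0.5]
opening: -0.001
```

```bash
python3 -c "
from h import *
need([-.0125,.046,.140]);shots(15)"
```

```text
t 17.6 local [ 0.0647 -0.0252  0.2488] force local [ 0.41 -0.1  -0.46]
shift fs [-1.53 -1.42  2.19]
turn fs [ 0.01  0.06 -0.02]
```

View pics/both15.png

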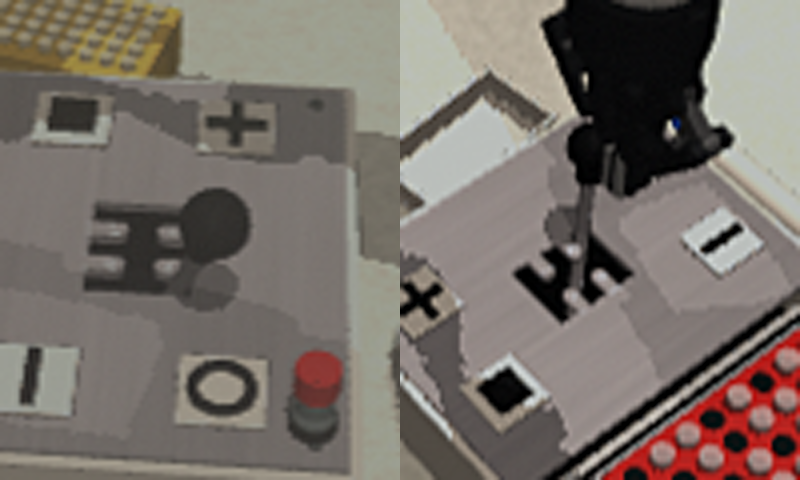

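View pics/side15.png

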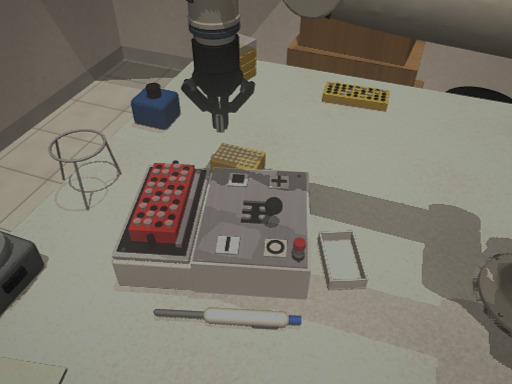

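```bash
python3 -c "
from h import *
a=manip.read_camera('scene');b=manip.read_camera('side')
k=loc(tri([a,b],[(266.2,177.9),(274,205.5)]));print(k, 'along',np.arcsin(k[0]/.155),'across',np.arctan2(k[1],k[2]-.01))
need([0,0,.2])"
```

```text
[-0.03813095  0.0413202   0.15116853] along -0.24855760092670245 across 0.2847473098432098
t 17.85 local [ 0.0649 -0.0218  0.2493] force local [1.08 0.16 0.03]
shift fs [-1.29 -0.44  1.  ]
turn fs [0.01 0.05 0.01]
```

Lever measures along ≈ -0.25 (the stop is -0.24) and across ≈ 0.285. The robot is clear, the bystanders are in place, and the arm is at rest. Handing in.

```bash
python3 -c "
from rig import manip
print(manip.hand_in())"
```

```text
the job is handed in; nothing more can be done
None
```

The lever is fully home in the front-left corner slot beside the ring tile, and I handed the job in at about 18 s of the 48 s allowed. With the fingers shut, I pushed it from about -0.11 rad in the middle slot into the crossbar, left along the crossbar to its end, and back towards the robot to the end stop.

- **Lever position:** the final two-view measurement gave lever_along at about -0.25 rad and lever_across at about +0.285 rad. The stop is at -0.24 rad, so the along reading is about 0.01 rad past it, which is within the camera error. The across reading is a little under the slot's centre of 0.303 rad, within its play and above the 0.25 rad required.
- **Forces:** the highest wrist force I read was about 4 N, at the end stop.
- **Surroundings:** by eye, the last side picture shows the vial, pipette, tip box and reservoir where they started. I did not measure them. The fingers finished clear of everything, with the TCP about 0.25 m up.

No check failed. The separate shaker-pose fits from the scene and side cameras differed by about 1 mm.

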